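# Seat a well plate in the plate shaker

### The arm

A 7-joint arm with a two-finger parallel gripper is mounted at the origin on the work surface. World frame = base frame: x ahead of the robot, y to its left, z up, the work surface at z = 0. Lengths are in m, angles in rad, forces in N, time in s.
With the tool pointing down it reaches from about 0.4 to 0.925 m from the base axis. Payload 5.6 kg.
Tool frame: the origin (TCP) lies midway between the tips of the shut fingers; the grasp point (between the pads) lies 19 mm behind it; z points along the fingers, y is the line along which they close (so a half turn about z gives the same grasp; the last joint's range is limited). The gripper opens to 85 mm and grips with 20 to 120 N. Pads are 22 mm wide; open, the fingers measure 114 mm over their backs; the gripper's body (76 mm by 85 mm) begins 54 mm behind the grasp point. The pads swing forward as they close: fully open they stand 13 mm farther back than shut.
Start: joints at [1.146, 0.468, -0.012, 1.603, 0.006, 1.071, -0.056], TCP at [0.242, -0.603, 0.231] pointing down, gripper open.
Joint ranges: [-2.53, 2.53], [-0.31, 2.02], [-1.57, 1.55], [0.28, 2.44], [-1.29, 4.43], [0.15, 1.84], [-2.92, 2.92]. Speed limits (rad/s): [2.57, 2.57, 3.14, 3.14, 3.14, 3.14, 3.14].

### API

Orientations are given as a unit quaternion [x, y, z, w].
In Python, from rig import telemetry, cams, order gives the robot as it stands.
- The arm moves only by the tool send_rows, never from a script. Its argument "series" is a list of rows, each an object with "travel": the shift along the world's x, y, z in m, a list of three; "dr": the turn, a rotation vector about the world's x, y, z in degrees, a list of three. A call has 1 to 12 rows; each row is the pose to reach, as a shift and turn from the pose commanded when the call began; what a row does not reach only later rows make up. A row lasts 1/8 s, in which the tool goes at most 62.5 mm and 10.7 degrees, less where a joint would pass 70% of its speed; a pose out of reach is approached as far as the arm can. A call with a gripper value outside its range is refused whole. "grip" is the opening, from 0 (shut) to 1 (fully open), set as the call begins (left out, the last holds). The fingers move at their own pace and stop on an object; "squeeze" is the grip in N (left out, the last holds). Time passes only in rows, so rows that repeat a pose let the fingers close. It gives the time, the measured TCP pose, the force, the opening and the grip force at its end, in the units of the state.
- telemetry.read_state(): the state, without advancing time (a new reading comes with each control period).
- cams.get_image(name): name is "scene" or "top" or "wrist"; returns a dict with "color" (480x640x3 uint8, red, green, blue), "range_z" (480x640 float32, m along the optical axis (not along the pixel's ray), 0 where there is no reading), "K" (3x3 intrinsics, pixels), "R" (3x3) and "t" (3): a world point X has camera coordinates R X + t. Camera axes: x right, y down, z forward; pixel columns grow to the right and rows downward; lengths in m; the calibration is good to about 2 mm. A picture is of the moment at which its call begins.
- order.sign_off(): hands the job in; it is judged then, once.
The state is a dict: "t": time; "joints": joint angles; "dq": joint speeds; "tau": joint torques, N m; "position": TCP position; "orientation": TCP orientation; "ft_force": force on the tool from outside, world axes, zero at the start; "wrist_torque": the same for the moment, N m; "width": finger opening in m; "grasp_force": force on a finger pad.
Only numpy, scipy, OpenCV 4.12 (cv2) and the standard library are available. Lean on these libraries where they do the work, as an engineer would, in place of code of your own. Each camera call takes 0.05 s, during which the arm holds its last target. There are 200 camera calls.

### The job

The white well plate lies loose on the raised loading ledge of the plate shaker. Push it forward off the ledge into the nest until its leading edge is home under the fixed lip, then press its trailing end down past the two sprung rollers so that the plate stays flat and level on the nest floor. The plate is brittle, so be gentle (keep the force on it well below 35 N), and leave everything else on the bench where it stands.

Things in the scene. Friction and masses are not known exactly. Their poses are not given: they have to be found in the camera images.
- shaker: Low white plate shaker, 385 x 170 mm, fixed. Origin on the bench under the edge between ledge and nest; +x is the push direction, z up. Ledge: x -180 to 0 mm, 150 mm wide, top at z 91. Nest: x 0 to 131, floor at z 70. Nest side walls: tops at z 101, 94 mm apart inside from x 60 to 143, flaring to 124 mm apart at x 0.
- seat (a point): Point on the nest floor (shaker x 67, y 0, z 70 mm) where the plate's origin belongs. Axes as the shaker's.
- ledge_edge (a point): Middle of the ledge's top edge where the nest, 21 mm lower, begins (shaker x 0, y 0, z 91 mm).
- lip (a point): Middle of the fixed lip's free edge, at its underside (shaker x 127, y 0, z 80.5 mm). The lip, 4 mm thick, overhangs the nest by 4 mm from the stop wall at x 131; the plate's leading skirt goes under it.
- rollers (a point): Midpoint between two sprung steel rollers (14 mm diameter, 18 mm long, at shaker y +27 and -27, axes at z 83.5 mm) that stick 6 mm out of the ledge's face into the nest and yield back to -x. The plate's trailing end comes to rest on them some 19 mm high; about 8 N in all snaps it down past them and they then hold its skirt down.
- plate: White plastic 24-well plate (6 x 4 grey wells), about 160 g, slippery, too wide to grip. Origin: centre of its underside; x along its length, z up. Skirt 128 (x) x 88 x 8 mm; body on it 112 x 88 mm, top 24 mm above the underside, so the skirt shows as an 8 mm step at both ends. Starts flat on the ledge, off-centre by up to 12 mm and turned up to 0.2 rad from the shaker's x.
- plate_top (a point): Centre of the plate's upper face, 24 mm above its underside.
- vial: Bystander: small amber vial, 28 mm diameter, 50 mm tall, standing on the shaker's deck beyond the stop wall. Origin under its centre.
- rack: Bystander: green tube rack 200 x 60 mm, 81 mm tall with its tubes, on the bench beside the shaker. Origin under its centre.
- jar: Bystander: amber jar, 44 mm diameter, 70 mm tall. Origin under its centre.
- wash_bottle: Bystander: white bottle, 64 mm diameter, 130 mm tall. Origin under its centre.
- beaker: Bystander: glass beaker, 70 mm diameter, 90 mm tall. Origin under its centre.
- tip_box: Bystander: blue pipette-tip box 122 x 87 x 63 mm. Origin under its centre.
- pipette: Bystander: white hand pipette lying on the bench, 235 mm long, 24 mm thick. Origin under its shaft.
Mind the look-alikes: they are no part of the job. What is meant by the plate is not blue, orange or yellow, and is the larger of those in its own colour.

How it is judged:
At the end, for the whole second after the job is handed in: The plate lies in the nest at rest: its origin within 6 mm horizontally of the seat point and less than 3 mm above the nest floor, level within 0.025 rad and in line with the nest within 0.08 rad (horizontal distance between plate and seat below 0.006 m and z of plate in the frame of seat below 0.003 m and angle between plate's own z axis and vertical below 0.025 rad and angle between the x axis of plate and the x axis of shaker, either way round below 0.08 rad and linear speed of plate below 0.01 m/s); the robot touches nothing.
It fails at once if the robot bears on the plate with more than 35 N (contact force between any of the fingers, the arm and plate above 35 N).
It fails at once if a bystander is moved by more than 30 mm (distance of any of vial, rack, jar, wash_bottle, beaker, tip_box, pipette from where it was at the start of the episode above 0.03 m).
It also fails if it takes over 48 s, if anything falls off the work surface, if the arm or the gripper's body presses on something with over 40 N, if the wrist force passes 120 N, or if a joint passes its speed limit or range.

## Working session

There is one attempt and no reset: what is moved stays moved. The work goes in short steps, Python scripts to look and compute and a tool call to move; the robot and the scene stay as the last step left them, time stands still between calls to the robot, and variables do not carry over. Pictures are saved under pics/ and viewed, at most 10 in all, crops included, and the job is handed in when it is done.

Besides the shell and the picture viewer there is one more tool, called after "Request:" by a JSON object that holds its "api" and its "payload". send_rows: Moves the arm, as the interface text tells. Its arguments: {"type":"object","properties":{"series":{"type":"array","items":{"type":"object","properties":{"travel":{"type":"array","items":{"type":"number"}},"dr":{"type":"array","items":{"type":"number"}}}}},"grip":{"type":"number"},"squeeze":{"type":"number"}},"required":["series"]}

```bash
mkdir -p pics
python3 - <<'E'
from rig import telemetry, cams
import cv2, numpy as np
s=telemetry.read_state(); print(s['t'],s['position'],s['orientation'])
ims=[]
for n in ("top","scene"):
    d=cams.get_image(n); np.savez(f"{n}0.npz",**d)
    cv2.imwrite(f"pics/{n}0.png",d['color'][:,:,::-1]); print(n,d['K'].tolist(),(-d['R'].T@d['t']).tolist(),d['R'].round(3).tolist())
E
```

```text
0.0 [ 0.24188795 -0.60268919  0.2303407 ] [ 9.81840200e-01  1.89707711e-01 -2.33865961e-04 -8.67000669e-04]
top [[587.3466616943314, 0.0, 310.5073158386506], [0.0, 587.3466616943314, 239.02211065765678], [0.0, 0.0, 1.0]] [0.22828035565090773, -0.018496746014470503, 1.4025656550257077] [[0.027, -1.0, 0.002], [-0.979, -0.027, -0.204], [0.204, 0.003, -0.979]]
scene [[574.1122694930713, 0.0, 317.66862985261264], [0.0, 574.1122694930713, 237.41599624237494], [0.0, 0.0, 1.0]] [1.1818924468048266, 0.7148872610777038, 1.0851043904057118] [[-0.715, 0.699, -0.004], [0.489, 0.497, -0.717], [-0.499, -0.515, -0.697]]
```

View pics/top0.png

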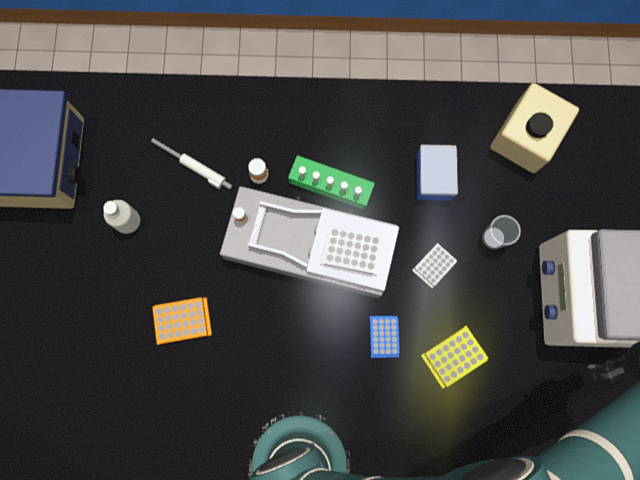

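View pics/scene0.png

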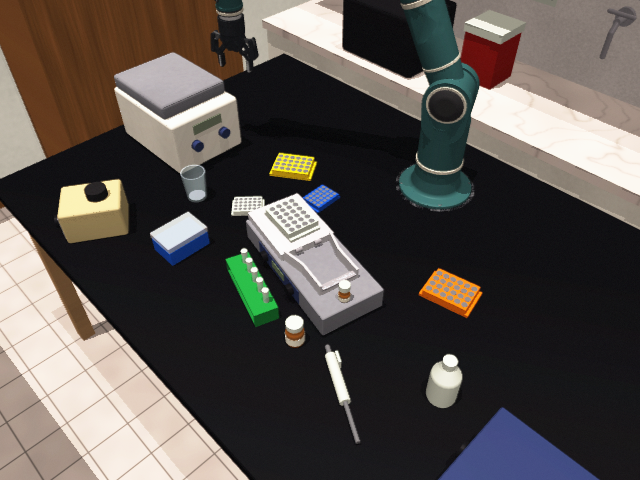

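The top view shows two white well plates. One is at about (352,250) on the shaker's ledge; the other, at about (435,265), is smaller and lies on the bench. The larger one on the ledge fits the description. Orange (182,320), blue (384,337) and yellow (455,357) are ruled out by colour. The push direction is to the left in the image, about world +y. I'll confirm with a crop and measure.

```bash
cat > h.py <<'E'
import numpy as np, cv2
def load(n): return dict(np.load(n))
def cloud(d):
    K,R,t=d['K'],d['R'],d['t']; v,u=np.mgrid[:480,:640]; z=d['range_z']
    P=np.stack([(u-K[0,2])/K[0,0]*z,(v-K[1,2])/K[1,1]*z,z],-1)
    return (P-t)@R
def ray(d,uv,h):
    K,R,t=d['K'],d['R'],d['t']; uv=np.atleast_2d(uv).astype(float)
    D=np.c_[(uv[:,0]-K[0,2])/K[0,0],(uv[:,1]-K[1,2])/K[1,1],np.ones(len(uv))]@R; C=-R.T@t
    return C+D*((h-C[2])/D[:,2])[:,None]
E
python3 - <<'E'
from h import *
d=load('top0.npz'); P=cloud(d); im=d['color']
def rect(m):
    n,l,st,_=cv2.connectedComponentsWithStats(m.astype(np.uint8)); k=1+np.argmax(st[1:,4]); m=l==k
    p=P[m][:,:2].astype(np.float32); r=cv2.minAreaRect(p*1000); return m.sum(), np.round(r[0],1),np.round(r[1],1),r[2], np.median(P[m][:,2])
reg=np.zeros((480,640),bool); reg[180:305,210:410]=1
Z=P[...,2]
print('hist',np.histogram(Z[reg],bins=np.arange(0,.16,.005)))
for lo,hi in((.03,.3),(.084,.096),(.108,.122),(.064,.076)):
    print(lo,hi,rect(reg&(Z>lo)&(Z<hi)))
# wells
g=cv2.cvtColor(im,cv2.COLOR_RGB2GRAY).astype(int)
m=reg&(Z>.1)&(g<190); m[:,:318]=0
n,l,st,c=cv2.connectedComponentsWithStats(m.astype(np.uint8),connectivity=4)
ok=[i for i in range(1,n) if 20<st[i,4]<120]; print(len(ok),st[1:,4])
w=ray(d,c[ok],.115); print('wells mean',w.mean(0), cv2.minAreaRect((w[:,:2]*1000).astype(np.float32)))
a=cv2.resize(im[175:310,205:415],None,fx=3.8,fy=3.8,interpolation=cv2.INTER_CUBIC); cv2.imwrite('pics/crop1.png',a[:,:,::-1])
E
```

```text
hist (array([5452,  916,  103,   97,   97,   84,   49,  235,  601,  279,  101,
         76,  209, 2341, 2842,  414,  286,  983, 1908,  633,  337,   90,
        727, 1145,  174,    5,    0,    0,    0,    0,    0]), array([0.   , 0.005, 0.01 , 0.015, 0.02 , 0.025, 0.03 , 0.035, 0.04 ,
       0.045, 0.05 , 0.055, 0.06 , 0.065, 0.07 , 0.075, 0.08 , 0.085,
       0.09 , 0.095, 0.1  , 0.105, 0.11 , 0.115, 0.12 , 0.125, 0.13 ,
       0.135, 0.14 , 0.145, 0.15 , 0.155]))
0.03 0.3 (np.int64(12338), array([511.3, -12. ]), array([385.8, 187.6]), 77.13472747802734, np.float64(0.0817589004655716))
0.084 0.096 (np.int64(2808), array([ 481.9, -107.5]), array([186.3, 151.7]), 77.24420166015625, np.float64(0.09145100676656902))
0.108 0.122 (np.int64(1941), array([ 475.5, -108.2]), array([112. ,  89.1]), 79.6573486328125, np.float64(0.11572450590987894))
0.064 0.076 (np.int64(3290), array([503.7,  -9.9]), array([384.6, 170.8]), 77.15813446044922, np.float64(0.07028785171790697))
4 [ 1  1  1  1  1  1  1  1  1  1  1  1  1  1  1  2  1  1  2  3 17 22  2  1
  1  2  1 12 22  1  6 21  1  1 10  1 23 10  1  6  5 11  5  5 13  1  1  1
  1  1  1  1]
wells mean [ 0.46870037 -0.15389393  0.115     ] ((468.6591491699219, -153.85549926757812), (0.17911291122436523, 59.128692626953125), 80.31613159179688)
```

View pics/crop1.png

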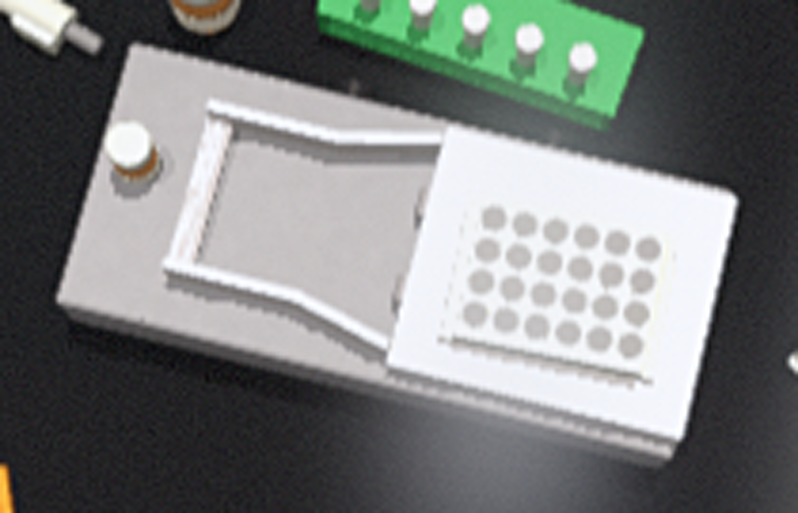

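The crop shows a white 6 x 4 well plate on the ledge, with wells at crop pixels (475–655, 215–345). It casts shadow lines on the ledge and its top is 112 x 89 mm at z 0.116. That is the larger white plate, so it is the one meant.

- **Shaker:** origin about (0.501, -0.022), push direction at 77.2° in world.
- **Plate:** in the shaker frame at x -90, y +6, yaw +2.5°. This agrees with the given sizes.

Next I move above and behind the plate, with the fingers part open and aligned across the push.

Request:
{"api": "send_rows", "payload": {"series": [{"travel":[0.02,0.04,0],"dr":[0,0,5.5]},{"travel":[0.043,0.079,0],"dr":[0,0,11]},{"travel":[0.064,0.119,0],"dr":[0,0,16.5]},{"travel":[0.086,0.158,0],"dr":[0,0,22]},{"travel":[0.107,0.198,0],"dr":[0,0,27.5]},{"travel":[0.128,0.238,0],"dr":[0,0,33]},{"travel":[0.15,0.277,0],"dr":[0,0,38.5]},{"travel":[0.171,0.317,0],"dr":[0,0,44]},{"travel":[0.193,0.356,0],"dr":[0,0,49.5]},{"travel":[0.214,0.396,0],"dr":[0,0,55.3]},{"travel":[0.214,0.396,0],"dr":[0,0,55.3]},{"travel":[0.214,0.396,0],"dr":[0,0,55.3]}], "grip": 0.6}}

```text
t: 1.6
position: [0.4557, -0.2077, 0.231]
orientation: [0.782, 0.623, -0.0, -0.0]
ft_force: [0.1, -1.3, -0.3]
width: 0.0512
grasp_force: 0.0
```

Run:
```python
from h import *
from rig import telemetry, cams
s=telemetry.read_state(); p=s['position']; print(s['t'],p,s['orientation'],s['width'],s['ft_force'])
d=cams.get_image('scene'); np.savez('scene1.npz',**d); P=cloud(d)
w=cams.get_image('wrist'); np.savez('wrist1.npz',**w); Q=cloud(w)
for n,A in(('scene',P),('wrist',Q)):
    m=(np.hypot(A[...,0]-p[0],A[...,1]-p[1])<.07)&(A[...,2]>.19)&(A[...,2]<.4)
    B=A[m]; print(n,m.sum(), np.percentile(B[:,2],[0,1,5]) if m.sum() else '')
cv2.imwrite('pics/w1.png',w['color'][:,:,::-1])
```

```text
1.6 [ 0.45571006 -0.20765798  0.23100793] [ 7.81906157e-01  6.23396021e-01 -3.67755648e-04 -1.67163012e-04] 0.051236646978873326 [ 0.09534425 -1.33466402 -0.2697683 ]
scene 1770 [0.23323079 0.24002823 0.25554537]
wrist 69486 [0.2340313  0.24421642 0.26314974]
```

View pics/w1.png

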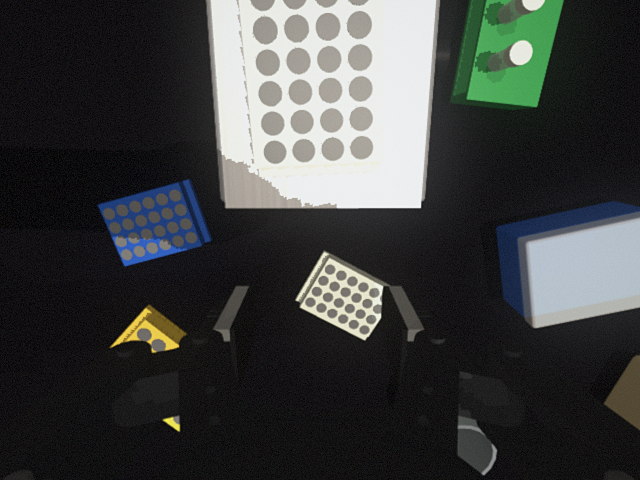

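The wrist view shows the plate ahead at (320,100), with the fingertips at (235,300) and (403,310) across its width. The tips are 3 mm behind the TCP. Next I lower behind the ledge end.

Request:
{"api": "send_rows", "payload": {"series": [{"travel":[0,0,-0.03]},{"travel":[0,0,-0.07]},{"travel":[0,0,-0.11]},{"travel":[0,0,-0.13]},{"travel":[0,0,-0.14]},{"travel":[0,0,-0.14]},{"travel":[0.001,0.005,-0.14]},{"travel":[0.002,0.01,-0.14]},{"travel":[0.003,0.015,-0.14]},{"travel":[0.004,0.02,-0.14]},{"travel":[0.005,0.024,-0.14]},{"travel":[0.006,0.027,-0.14]}]}}

```text
invalid input at $.series[0]: expected keys travel, dr
```

Request:
{"api": "send_rows", "payload": {"series": [{"travel":[0,0,-0.03],"dr":[0,0,0]},{"travel":[0,0,-0.07],"dr":[0,0,0]},{"travel":[0,0,-0.11],"dr":[0,0,0]},{"travel":[0,0,-0.13],"dr":[0,0,0]},{"travel":[0,0,-0.14],"dr":[0,0,0]},{"travel":[0,0,-0.14],"dr":[0,0,0]},{"travel":[0.001,0.005,-0.14],"dr":[0,0,0]},{"travel":[0.002,0.01,-0.14],"dr":[0,0,0]},{"travel":[0.003,0.015,-0.14],"dr":[0,0,0]},{"travel":[0.004,0.02,-0.14],"dr":[0,0,0]},{"travel":[0.005,0.024,-0.14],"dr":[0,0,0]},{"travel":[0.006,0.027,-0.14],"dr":[0,0,0]}]}}

```text
t: 3.2
position: [0.4621, -0.1801, 0.0913]
orientation: [0.782, 0.624, -0.0, 0.0]
ft_force: [-0.6, -1.0, 0.7]
width: 0.0512
grasp_force: 0.4
```

Request:
{"api": "send_rows", "payload": {"series": [{"travel":[0.001,0.005,0],"dr":[0,0,0]},{"travel":[0.002,0.01,0],"dr":[0,0,0]},{"travel":[0.003,0.015,0],"dr":[0,0,0]},{"travel":[0.0045,0.02,0],"dr":[0,0,0]},{"travel":[0.0055,0.025,0],"dr":[0,0,0]},{"travel":[0.007,0.03,0],"dr":[0,0,0]},{"travel":[0.008,0.035,0],"dr":[0,0,0]},{"travel":[0.009,0.04,0],"dr":[0,0,0]},{"travel":[0.01,0.045,0],"dr":[0,0,0]},{"travel":[0.011,0.05,0],"dr":[0,0,0]},{"travel":[0.0125,0.055,0],"dr":[0,0,0]},{"travel":[0.0135,0.06,0],"dr":[0,0,0]}]}}

```text
t: 4.7
position: [0.4758, -0.1199, 0.0913]
orientation: [0.782, 0.624, 0.0, 0.0]
ft_force: [0.4, 0.2, -0.8]
width: 0.0508
grasp_force: 0.3
```

Run:
```python
from h import *
from rig import telemetry, cams
d=cams.get_image('top'); s=cams.get_image('scene')
a=cv2.resize(d['color'][175:310,205:415],None,fx=2.5,fy=2.5); b=cv2.resize(s['color'][170:340,210:400],(525,470))
b=b[:,:]; a=cv2.copyMakeBorder(a,0,max(0,470-a.shape[0]),0,0,cv2.BORDER_CONSTANT)
o=np.hstack([a,b]); o=cv2.resize(o,None,fx=.76,fy=.76); print(o.shape); cv2.imwrite('pics/p2.png',o[:,:,::-1])
P=cloud(d); Z=P[...,2]; m=np.zeros(Z.shape,bool); m[180:305,210:410]=1
m&=(Z>.107)&(Z<.135)&(d['color'].min(-1)>90)
n,l,st,_=cv2.connectedComponentsWithStats(m.astype(np.uint8)); k=1+np.argmax(st[1:,4]); p=P[l==k]
print(cv2.minAreaRect((p[:,:2]*1000).astype(np.float32)), np.median(p[:,2]))
```

```text
(357, 798, 3)
((492.42132568359375, -48.239112854003906), (111.95040893554688, 89.50088500976562), 77.01805114746094) 0.11568435909923955
```

View pics/p2.png

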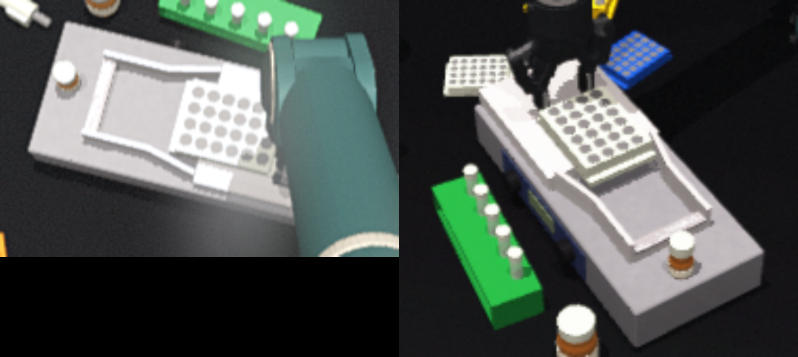

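The picture shows the plate square to the fingers (top crop about (225,125)), now in line with the shaker and 2–3 mm off-centre. I keep pushing; it should tip into the nest.

Request:
{"api": "send_rows", "payload": {"series": [{"travel":[0.001,0.005,0],"dr":[0,0,0]},{"travel":[0.002,0.01,0],"dr":[0,0,0]},{"travel":[0.003,0.015,0],"dr":[0,0,0]},{"travel":[0.0045,0.02,0],"dr":[0,0,0]},{"travel":[0.0055,0.025,0],"dr":[0,0,0]},{"travel":[0.007,0.03,0],"dr":[0,0,0]},{"travel":[0.008,0.035,0],"dr":[0,0,0]},{"travel":[0.009,0.04,0],"dr":[0,0,0]},{"travel":[0.01,0.045,0],"dr":[0,0,0]},{"travel":[0.0115,0.05,0],"dr":[0,0,0]},{"travel":[0.0125,0.055,0],"dr":[0,0,0]},{"travel":[0.0135,0.06,0],"dr":[0,0,0]}]}}

```text
t: 6.3
position: [0.4892, -0.0599, 0.0912]
orientation: [0.782, 0.624, -0.0, -0.0]
ft_force: [-0.4, -0.4, -0.8]
width: 0.0511
grasp_force: 0.2
```

Request:
{"api": "send_rows", "payload": {"series": [{"travel":[0.001,0.004,0],"dr":[0,0,0]},{"travel":[0.002,0.008,0],"dr":[0,0,0]},{"travel":[0.003,0.012,0],"dr":[0,0,0]},{"travel":[0.0035,0.016,0],"dr":[0,0,0]}]}}

```text
t: 6.8
position: [0.4927, -0.044, 0.0913]
orientation: [0.782, 0.624, 0.0, 0.0]
ft_force: [0.7, -0.3, 0.1]
width: 0.0511
grasp_force: 0.2
```

Run:
```python
from h import *
from rig import telemetry, cams
d=cams.get_image('top'); s=cams.get_image('scene'); np.savez('s3.npz',**s); np.savez('t3.npz',**d)
st=telemetry.read_state(); print(st['position'],st['ft_force'])
a=cv2.resize(d['color'][175:310,205:340],(400,400)); b=cv2.resize(s['color'][190:330,240:380],(400,400),interpolation=cv2.INTER_CUBIC)
cv2.imwrite('pics/p3.png',np.hstack([a,b])[:,:,::-1])
```

```text
[ 0.49275172 -0.04358252  0.09131719] [0.48308823 0.23208232 0.16853486]
```

View pics/p3.png

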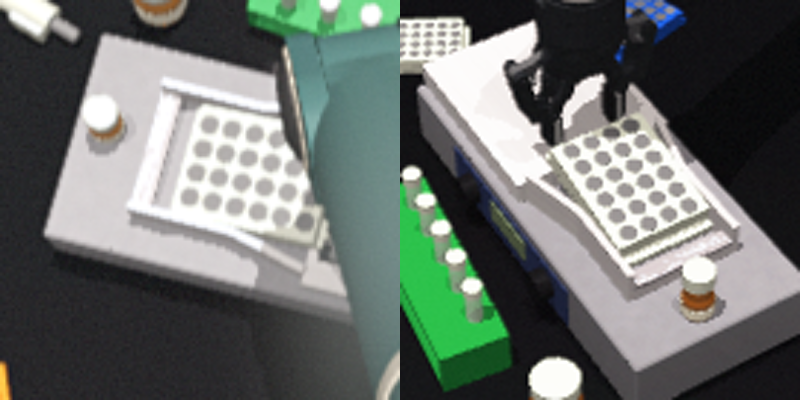

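The picture shows the plate tilted into the nest between the walls, with its leading edge about 16 mm short of the lip (right half, about (680,240)). I continue in small steps and watch the force.

Request:
{"api": "send_rows", "payload": {"series": [{"travel":[0.0005,0.002,0],"dr":[0,0,0]},{"travel":[0.001,0.004,0],"dr":[0,0,0]},{"travel":[0.0015,0.006,0],"dr":[0,0,0]},{"travel":[0.002,0.008,0],"dr":[0,0,0]},{"travel":[0.0025,0.01,0],"dr":[0,0,0]},{"travel":[0.003,0.012,0],"dr":[0,0,0]}]}}

```text
t: 7.65
position: [0.4957, -0.0321, 0.0913]
orientation: [0.782, 0.624, -0.0, 0.0]
ft_force: [-0.6, -1.1, -0.8]
width: 0.0509
grasp_force: 0.2
```

Request:
{"api": "send_rows", "payload": {"series": [{"travel":[0,0.001,0],"dr":[0,0,0]},{"travel":[0.0005,0.002,0],"dr":[0,0,0]},{"travel":[0.0005,0.002,0],"dr":[0,0,0]}]}}

```text
t: 8.02
position: [0.4963, -0.03, 0.0913]
orientation: [0.782, 0.624, 0.0, 0.0]
ft_force: [1.0, -0.6, 0.9]
width: 0.0514
grasp_force: 0.0
```

Now at about -9 mm; stopping contact is expected near -6.6.

Request:
{"api": "send_rows", "payload": {"series": [{"travel":[0,0.001,0],"dr":[0,0,0]},{"travel":[0,0.001,0],"dr":[0,0,0]}]}}

```text
t: 8.28
position: [0.4962, -0.0291, 0.0913]
orientation: [0.782, 0.624, 0.0, 0.0]
ft_force: [0.5, 0.5, -0.7]
width: 0.0508
grasp_force: 0.0
```

Request:
{"api": "send_rows", "payload": {"series": [{"travel":[0,0.001,0],"dr":[0,0,0]},{"travel":[0,0.001,0],"dr":[0,0,0]}]}}

```text
t: 8.52
position: [0.4962, -0.0281, 0.0913]
orientation: [0.782, 0.624, 0.0, 0.0]
ft_force: [-0.3, -0.9, 0.6]
width: 0.0509
grasp_force: 0.0
```

Run:
```python
from h import *
from rig import telemetry, cams
d=cams.get_image('top'); s=cams.get_image('scene'); np.savez('s4.npz',**s)
st=telemetry.read_state(); print(st['position'],st['ft_force'])
a=cv2.resize(d['color'][175:310,205:340],(400,400)); b=cv2.resize(s['color'][210:310,270:370],(400,400),interpolation=cv2.INTER_CUBIC)
cv2.imwrite('pics/p4.png',np.hstack([a,b])[:,:,::-1])
P=cloud(s); o=np.array([.501,-.022]); q=P[...,:2]-o; x=q@[.222,.975]; y=q@[-.975,.222]
for c in np.arange(.06,.14,.004):
    m=(abs(y)<.03)&(abs(x-c)<.002); print(round(c*1000),np.percentile(P[m][:,2],[10,50,90]).round(4))
```

```text
[ 0.49611757 -0.0281285   0.09129295] [ 0.03885743  0.38029816 -0.88011429]
60 [0.1022 0.105  0.1072]
64 [0.1028 0.1041 0.1092]
68 [0.1013 0.1038 0.1069]
72 [0.0997 0.1035 0.1066]
76 [0.1002 0.1024 0.1048]
80 [0.0991 0.1016 0.1051]
84 [0.0991 0.1012 0.1048]
88 [0.0976 0.1003 0.1025]
92 [0.0975 0.0998 0.1049]
96 [0.0972 0.0996 0.1021]
100 [0.0961 0.0987 0.1018]
104 [0.0946 0.0977 0.1007]
108 [0.0949 0.0973 0.0995]
112 [0.0946 0.0971 0.1005]
116 [0.0933 0.0964 0.0991]
120 [0.0779 0.091  0.0989]
124 [0.0837 0.0909 0.0976]
128 [0.0819 0.0833 0.0854]
132 [0.083  0.0847 0.0871]
136 [0.0816 0.0835 0.0864]
140 [0.0692 0.0819 0.087 ]
```

View pics/p4.png

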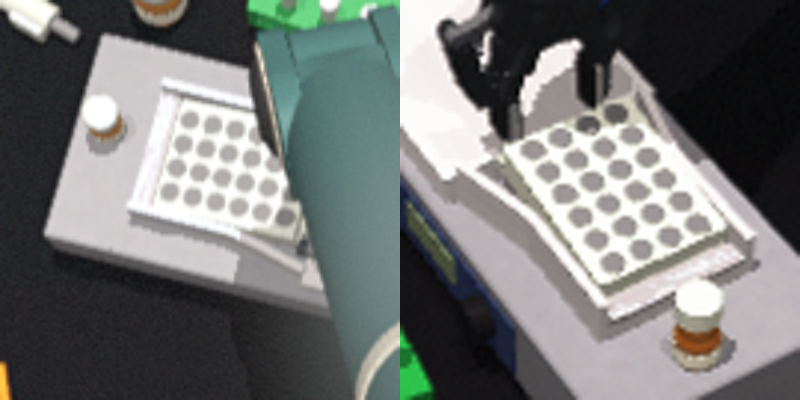

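The picture shows the leading skirt going under the lip (right half, about (670,270)), with no resisting force yet. I nudge on until there is contact.

Request:
{"api": "send_rows", "payload": {"series": [{"travel":[0,0.001,0],"dr":[0,0,0]},{"travel":[0,0.001,0],"dr":[0,0,0]}]}}

```text
t: 8.88
position: [0.4962, -0.0271, 0.0913]
orientation: [0.782, 0.624, 0.0, 0.0]
ft_force: [0.8, -0.4, 0.2]
width: 0.0513
grasp_force: 0.0
```

Request:
{"api": "send_rows", "payload": {"series": [{"travel":[0.0005,0.001,0],"dr":[0,0,0]},{"travel":[0.0005,0.001,0],"dr":[0,0,0]}]}}

```text
t: 9.12
position: [0.4967, -0.0261, 0.0913]
orientation: [0.782, 0.624, 0.0, 0.0]
ft_force: [-1.2, -0.7, 0.2]
width: 0.0515
grasp_force: 0.0
```

Request:
{"api": "send_rows", "payload": {"series": [{"travel":[0,0.001,0],"dr":[0,0,0]},{"travel":[0,0.001,0],"dr":[0,0,0]}]}}

```text
t: 9.38
position: [0.4966, -0.0256, 0.0913]
orientation: [0.782, 0.624, -0.0, 0.0]
ft_force: [-0.3, -2.4, 0.0]
width: 0.0514
grasp_force: 0.8
```

Request:
{"api": "send_rows", "payload": {"series": [{"travel":[0,0.001,0],"dr":[0,0,0]},{"travel":[0,0.001,0],"dr":[0,0,0]}]}}

```text
t: 9.62
position: [0.4966, -0.0252, 0.0913]
orientation: [0.782, 0.623, -0.0, 0.0]
ft_force: [-0.2, -5.0, 1.5]
width: 0.0514
grasp_force: 2.4
```

The plate is home at the lip with about 5 N. I back off, lift, move over the trailing end and lower to just above the top.

Request:
{"api": "send_rows", "payload": {"series": [{"travel":[-0.001,-0.004,0],"dr":[0,0,0]},{"travel":[-0.001,-0.005,0.015],"dr":[0,0,0]},{"travel":[-0.001,-0.005,0.03],"dr":[0,0,0]},{"travel":[-0.001,-0.005,0.045],"dr":[0,0,0]},{"travel":[-0.001,-0.005,0.045],"dr":[0,0,0]},{"travel":[0.005,0.012,0.045],"dr":[0,0,0]},{"travel":[0.0095,0.0275,0.045],"dr":[0,0,0]},{"travel":[0.0095,0.0275,0.045],"dr":[0,0,0]},{"travel":[0.0095,0.0275,0.035],"dr":[0,0,0]},{"travel":[0.0095,0.0275,0.026],"dr":[0,0,0]},{"travel":[0.0095,0.0275,0.026],"dr":[0,0,0]}]}}

```text
t: 11.0
position: [0.5052, 0.0028, 0.1161]
orientation: [0.782, 0.623, -0.001, -0.001]
ft_force: [0.6, 1.0, 0.2]
width: 0.0515
grasp_force: 0.0
```

Run:
```python
from h import *
from rig import cams
s=cams.get_image('scene'); b=cv2.resize(s['color'][190:310,255:375],(560,560),interpolation=cv2.INTER_CUBIC)
cv2.imwrite('pics/p5.png',b[:,:,::-1])
```

```text
(no output)
```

View pics/p5.png

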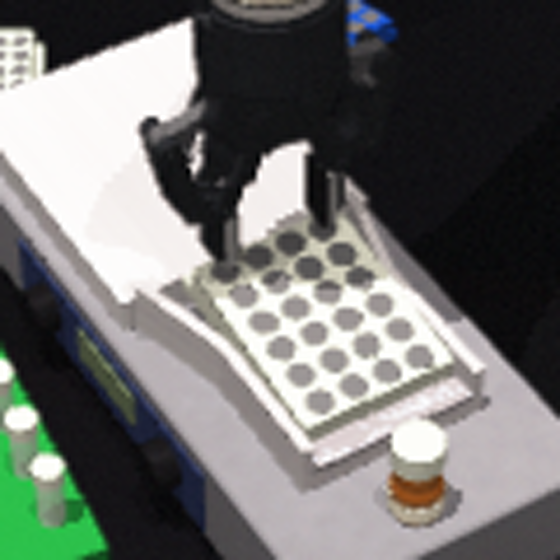

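The picture shows both fingertips, (222,265) and (325,230), over the trailing well row, between the nest walls. I press down in small steps.

Request:
{"api": "send_rows", "payload": {"series": [{"travel":[0,0,-0.001],"dr":[0,0,0]},{"travel":[0,0,-0.002],"dr":[0,0,0]},{"travel":[0,0,-0.003],"dr":[0,0,0]},{"travel":[0,0,-0.004],"dr":[0,0,0]}]}}

```text
t: 11.55
position: [0.5062, 0.0033, 0.1133]
orientation: [0.782, 0.624, 0.0, 0.0]
ft_force: [-0.0, -0.3, -1.3]
width: 0.0513
grasp_force: 0.0
```

Request:
{"api": "send_rows", "payload": {"series": [{"travel":[0,0,-0.001],"dr":[0,0,0]},{"travel":[0,0,-0.002],"dr":[0,0,0]}]}}

```text
t: 11.8
position: [0.5061, 0.0033, 0.1112]
orientation: [0.782, 0.624, -0.0, 0.0]
ft_force: [-0.1, 0.4, -0.5]
width: 0.0513
grasp_force: 0.0
```

Request:
{"api": "send_rows", "payload": {"series": [{"travel":[0,0,-0.001],"dr":[0,0,0]},{"travel":[0,0,-0.0015],"dr":[0,0,0]}]}}

```text
t: 12.05
position: [0.5061, 0.0033, 0.1097]
orientation: [0.782, 0.624, -0.0, 0.0]
ft_force: [-0.0, -0.9, 0.2]
width: 0.0511
grasp_force: 0.0
```

Request:
{"api": "send_rows", "payload": {"series": [{"travel":[0,0,-0.001],"dr":[0,0,0]},{"travel":[0,0,-0.0015],"dr":[0,0,0]}]}}

```text
t: 12.3
position: [0.5061, 0.0033, 0.1082]
orientation: [0.782, 0.624, -0.0, 0.0]
ft_force: [-0.1, -0.4, -0.5]
width: 0.0511
grasp_force: 0.0
```

Request:
{"api": "send_rows", "payload": {"series": [{"travel":[0,0,-0.001],"dr":[0,0,0]},{"travel":[0,0,-0.0015],"dr":[0,0,0]}]}}

```text
t: 12.55
position: [0.5063, 0.0032, 0.1072]
orientation: [0.782, 0.624, -0.0, 0.0]
ft_force: [-1.8, -0.2, 4.9]
width: 0.051
grasp_force: 2.5
```

Request:
{"api": "send_rows", "payload": {"series": [{"travel":[0,0,-0.001],"dr":[0,0,0]},{"travel":[0,0,-0.001],"dr":[0,0,0]}]}}

```text
t: 12.8
position: [0.5062, 0.003, 0.1059]
orientation: [0.782, 0.624, -0.0, 0.0]
ft_force: [-1.1, -1.8, 3.4]
width: 0.0507
grasp_force: 1.8
```

Request:
{"api": "send_rows", "payload": {"series": [{"travel":[0,0,-0.001],"dr":[0,0,0]},{"travel":[0,0,-0.001],"dr":[0,0,0]}]}}

```text
t: 13.05
position: [0.5063, 0.0033, 0.1047]
orientation: [0.782, 0.624, 0.0, 0.0]
ft_force: [-0.1, -0.4, 1.2]
width: 0.0513
grasp_force: 0.9
```

Request:
{"api": "send_rows", "payload": {"series": [{"travel":[0,0,-0.001],"dr":[0,0,0]},{"travel":[0,0,-0.001],"dr":[0,0,0]}]}}

```text
t: 13.3
position: [0.506, 0.0035, 0.1035]
orientation: [0.782, 0.624, 0.0, -0.0]
ft_force: [0.3, 0.4, 0.8]
width: 0.051
grasp_force: 0.2
```

Request:
{"api": "send_rows", "payload": {"series": [{"travel":[0,0,-0.001],"dr":[0,0,0]},{"travel":[0,0,-0.001],"dr":[0,0,0]}]}}

```text
t: 13.55
position: [0.5059, 0.0034, 0.1025]
orientation: [0.782, 0.624, -0.0, -0.0]
ft_force: [0.3, -0.3, -0.4]
width: 0.0511
grasp_force: 0.0
```

It seems to have begun to give way. I carry on down towards the seated height (TCP about 0.091).

Request:
{"api": "send_rows", "payload": {"series": [{"travel":[0,0,-0.001],"dr":[0,0,0]},{"travel":[0,0,-0.002],"dr":[0,0,0]},{"travel":[0,0,-0.003],"dr":[0,0,0]}]}}

```text
t: 13.92
position: [0.5061, 0.0033, 0.0997]
orientation: [0.782, 0.624, -0.0, 0.0]
ft_force: [0.5, -0.9, -0.0]
width: 0.0513
grasp_force: 0.0
```

Request:
{"api": "send_rows", "payload": {"series": [{"travel":[0,0,-0.001],"dr":[0,0,0]},{"travel":[0,0,-0.002],"dr":[0,0,0]},{"travel":[0,0,-0.003],"dr":[0,0,0]}]}}

```text
t: 14.3
position: [0.5061, 0.0033, 0.0967]
orientation: [0.782, 0.624, -0.0, 0.0]
ft_force: [-0.2, 0.4, -0.4]
width: 0.0511
grasp_force: 0.0
```

Request:
{"api": "send_rows", "payload": {"series": [{"travel":[0,0,-0.001],"dr":[0,0,0]},{"travel":[0,0,-0.0015],"dr":[0,0,0]}]}}

```text
t: 14.55
position: [0.5061, 0.0033, 0.0952]
orientation: [0.782, 0.624, -0.0, 0.0]
ft_force: [-0.2, 0.0, 0.7]
width: 0.0512
grasp_force: 0.0
```

Request:
{"api": "send_rows", "payload": {"series": [{"travel":[0,0,-0.001],"dr":[0,0,0]},{"travel":[0,0,-0.0015],"dr":[0,0,0]}]}}

```text
t: 14.8
position: [0.5061, 0.0033, 0.0937]
orientation: [0.782, 0.624, -0.0, 0.0]
ft_force: [-0.1, 0.0, -0.2]
width: 0.051
grasp_force: 0.0
```

Request:
{"api": "send_rows", "payload": {"series": [{"travel":[0,0,-0.001],"dr":[0,0,0]},{"travel":[0,0,-0.0015],"dr":[0,0,0]}]}}

```text
t: 15.05
position: [0.5061, 0.0033, 0.0922]
orientation: [0.782, 0.624, -0.0, -0.0]
ft_force: [-1.0, -1.2, 0.2]
width: 0.0509
grasp_force: 0.0
```

Request:
{"api": "send_rows", "payload": {"series": [{"travel":[0,0,-0.001],"dr":[0,0,0]},{"travel":[0,0,-0.001],"dr":[0,0,0]}]}}

```text
t: 15.3
position: [0.5061, 0.0033, 0.0912]
orientation: [0.782, 0.624, -0.0, -0.0]
ft_force: [0.0, 0.5, -0.1]
width: 0.0512
grasp_force: 0.0
```

Request:
{"api": "send_rows", "payload": {"series": [{"travel":[0,0,-0.001],"dr":[0,0,0]},{"travel":[0,0,-0.001],"dr":[0,0,0]}]}}

```text
t: 15.55
position: [0.5062, 0.0033, 0.0908]
orientation: [0.782, 0.624, -0.0, 0.0]
ft_force: [-2.6, 0.2, 5.4]
width: 0.0516
grasp_force: 2.7
```

The tips met the plate at its seated height (TCP 0.0908), so it has snapped in. One more small press to confirm, then retract and check.

Request:
{"api": "send_rows", "payload": {"series": [{"travel":[0,0,-0.0005],"dr":[0,0,0]},{"travel":[0,0,-0.0005],"dr":[0,0,0]}]}}

```text
t: 15.8
position: [0.5062, 0.0033, 0.0908]
orientation: [0.782, 0.624, -0.0, 0.0]
ft_force: [-1.9, 0.2, 10.1]
width: 0.0514
grasp_force: 5.0
```

Request:
{"api": "send_rows", "payload": {"series": [{"travel":[0,0,0.02],"dr":[0,0,0]},{"travel":[0,0,0.06],"dr":[0,0,0]},{"travel":[0,0,0.11],"dr":[0,0,0]},{"travel":[0,0,0.14],"dr":[0,0,0]},{"travel":[-0.02,-0.06,0.14],"dr":[0,0,0]},{"travel":[-0.04,-0.12,0.14],"dr":[0,0,0]},{"travel":[-0.06,-0.18,0.14],"dr":[0,0,0]},{"travel":[-0.06,-0.24,0.14],"dr":[0,0,0]},{"travel":[-0.06,-0.3,0.14],"dr":[0,0,0]},{"travel":[-0.06,-0.3,0.14],"dr":[0,0,0]}]}}

```text
t: 17.05
position: [0.4446, -0.3021, 0.2294]
orientation: [0.784, 0.62, -0.001, 0.001]
ft_force: [0.2, 0.5, -0.6]
width: 0.0513
grasp_force: 0.0
```

Run:
```python
from h import *
from rig import cams
d=cams.get_image('top'); s=cams.get_image('scene')
a=cv2.resize(d['color'][175:310,205:340],(400,400)); b=cv2.resize(s['color'][190:310,255:375],(400,400),interpolation=cv2.INTER_CUBIC)
cv2.imwrite('pics/p6.png',np.hstack([a,b])[:,:,::-1])
for n,c in(('top',d),('scene',s)):
    P=cloud(c); o=np.array([.501,-.022]); q=P[...,:2]-o; x=q@[.222,.975]; y=q@[-.975,.222]
    m=(abs(y)<.036)&(x>.022)&(x<.115)&(P[...,2]>.085)
    A=np.c_[x[m]-.067,y[m],np.ones(m.sum())]; r=np.linalg.lstsq(A,P[m][:,2],rcond=None)[0]; print(n,m.sum(),'slopes,z',r.round(4))
    m=(abs(y)<.05)&(x>0)&(x<.13)&(P[...,2]>.089)&(P[...,2]<.098)
    m=cv2.morphologyEx(m.astype(np.uint8),cv2.MORPH_OPEN,np.ones((9,9)))>0
    print(cv2.minAreaRect((P[m][:,:2]*1000).astype(np.float32)),'x',np.percentile(x[m],[0.5,50,99.5]),'y',np.percentile(y[m],[.5,50,99.5]))
```

```text
top 1256 slopes,z [0.0029 0.0015 0.0948]Traceback (most recent call last):
  File "<stdin>", line 12, in <module>
    return _quantile_unchecked(
        a, q, axis, out, overwrite_input, method, keepdims, weights)
    return _ureduce(a,
                    func=_quantile_ureduce_func,
    ...<5 lines>...
                    overwrite_input=overwrite_input,
                    method=method)
    r = func(a, **kwargs)
    result = _quantile(arr,
                       quantiles=q,
    ...<2 lines>...
                       out=out,
                       weights=wgt)
    slices_having_nans = np.isnan(arr[-1, ...])
                                  ~~~^^^^^^^^^
IndexError: index -1 is out of bounds for axis 0 with size 0
```

View pics/p6.png

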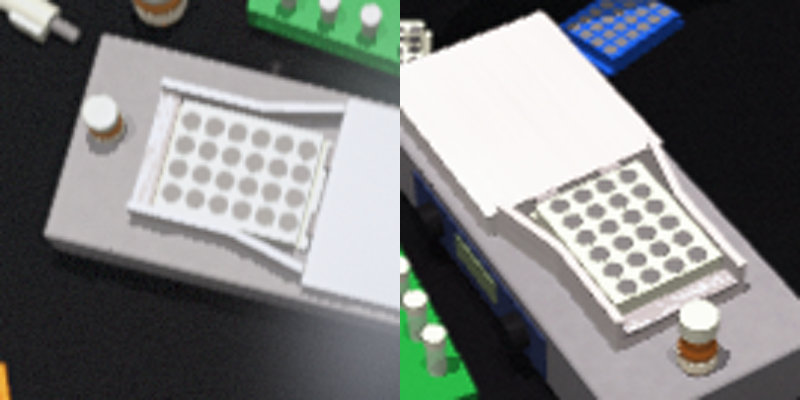

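The picture shows the plate flat in the nest. The fitted top is level within 0.004 rad at z 0.095, as seated. One numeric check of yaw and position remains.

Run:
```python
from h import *
from rig import cams
d=cams.get_image('top'); P=cloud(d); q=P[...,:2]-np.array([.501,-.022]); x=q@[.222,.975]; y=q@[-.975,.222]
g=d['color'].mean(-1)
m=(abs(y)<.052)&(x>.005)&(x<.13)&(P[...,2]>.088)&(P[...,2]<.099)
m=cv2.morphologyEx(m.astype(np.uint8),cv2.MORPH_OPEN,np.ones((5,5)))>0
print(m.sum(),cv2.minAreaRect((P[m][:,:2]*1000).astype(np.float32)),x[m].min(),x[m].max(),y[m].min(),y[m].max())
big=cv2.resize(g.astype(np.float32),None,fx=4,fy=4,interpolation=cv2.INTER_CUBIC)
M=cv2.resize(((abs(y)<.045)&(x>.012)&(x<.125)).astype(np.uint8),None,fx=4,fy=4,interpolation=0)
b=((big<185)&(M>0)).astype(np.uint8)
n,l,st,c=cv2.connectedComponentsWithStats(b); ok=[i for i in range(1,n) if 200<st[i,4]<900 and max(st[i,2:4])<1.5*min(st[i,2:4])]
w=ray(d,(c[ok]-1.5)/4,.094)[:,:2]; r=cv2.minAreaRect((w*1000).astype(np.float32)); print(len(ok),r, (w.mean(0)-[.501,-.022])@np.array([[.222,-.975],[.975,.222]]))
```

```text
1270 ((513.7321166992188, 43.304359436035156), (112.05850982666016, 89.02691650390625), 77.55677795410156) 0.010264921693891585 0.12277320618888435 -0.04218202525638329 0.04653933451815766
24 ((514.4765014648438, 43.526302337646484), (92.83476257324219, 58.854835510253906), 77.30419158935547) [0.06675374 0.00129878]
```

The plate sits at shaker x 66.8, y 1.3–2 mm with a yaw error below 0.01 rad. It is seated and the arm is clear, so I hand in.

```bash
python3 -c "
from rig import order
print(order.sign_off())"
```

```text
the job is handed in; nothing more can be done
None
```

The plate is seated flat in the nest under the lip and rollers, measured within about 2 mm of the seat point, level within 0.004 rad and in line within 0.01 rad; measured force on it peaked near 10 N, the arm touched nothing else that I saw, and the job is handed in at about 17 s (the verdict was not shown).

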